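# Dip the sprung wax probe through the guide

## Task

Gauge the set wax in the tin: take the sprung dip probe out of its wooden stand, lower its stem through the hole in the metal bridge over the tin without touching the bridge, and feel for the wax, whose level is not known. Press gently, never to the end of the spring: finish still holding the probe upright and still, stem centred in the hole and resting on the wax, pressed about half of its travel (10 of 20 mm) into the handle. Leave the jars and the brush cup where they are.

Things in the scene. Friction and masses are not known exactly. Their poses are not given: they have to be found in the camera images.
- wax_probe: dip probe, about 160 g, upright in the wooden stand at the start. Round black handle, 26 mm across, on a steel flange 34 mm across, 6 mm thick; below it an 8 mm steel stem stands out 100 mm and slides up into the handle against a spring. Origin: centre of the flange's underside; z up along the handle (which spans z = 6 to 72 mm), stem along -z. Grip the handle from above.
- probe_tip (a point): the lowest point of the stem's round nose; moves with the stem, 100 mm below the probe's origin when the spring is relaxed.
- probe_stem (a joint): how far the stem is pressed into the handle, m: 0 relaxed, 0.020 at the end of the spring. The spring gives 1.5 N as it starts to move, 4.5 N at 0.010, 7.5 N at the end. A black rubber ring on the stem marks the half way: its upper edge lies 10 mm below the flange when relaxed and meets the flange at 0.010.
- probe_rest: fixed dark wooden stand, a tube 42 mm across and 112 mm high on a round foot 84 mm across; the probe's stem hangs in its 22 mm bore and the flange lies on its rim. Origin: centre of its underside; z up.
- guide_stand: fixed metal bridge: base plate 100 x 140 x 6 mm, two 12 mm posts at y = +-59 mm, a crossbar 32 x 140 mm from 92 to 108 mm above the bench; nuts on its ends rise to 114 mm. An 18 mm round hole goes straight down through the middle of the bar. Origin: centre of the base plate's underside; y along the bar, z up. It and the wooden stand may change places.
- guide_mouth (a point): centre of the hole's mouth, level with the crossbar's top (108 mm above the bench).
- wax_tin: fixed grey metal tin 89 mm across and 75 mm high, open at the top, on the base plate under the hole. Origin: on its underside, about its middle (rim 81 mm above the bench). It holds hard set wax with a flat top at an unknown height, 38 to 64 mm above the bench; the wax is rigid and does not move.
- jar_powder: bystander: lidded jar 84 mm across, 132 mm high; origin: centre of its underside.
- jar_steel: bystander: lidded jar 78 mm across, 107 mm high; origin: centre of its underside.
- brush_cup: bystander: plastic cup with brushes, 108 x 105 x 182 mm; origin on its underside, near its middle.

How it is judged:
On the way, in this order (a step that is already met when the one before it is completed fails the run):
1. the probe is lifted out of its stand, tip above the level of the bridge (height (world z) of probe_tip above 0.11 m and contact force between the fingers and wax_probe above 1 N), for 0.1 s.
2. the tip has come down through the hole and is below the bar (horizontal distance between probe_tip and guide_mouth below 0.006 m and z of probe_tip in the frame of guide_mouth below -0.018 m), for 0.1 s.
3. the stem is felt to be pressed in by the wax (value of joint probe_stem above 0.003 m and horizontal distance between probe_tip and guide_mouth below 0.006 m and z of probe_tip in the frame of guide_mouth below -0.03 m), for 0.1 s.
At the end, for the whole second after the job is handed in: The fingers still hold the probe, still (under 20 mm/s) and upright within 0.08 rad; its tip is within 3.5 mm of the hole's centre line (the flange within 6 mm), at least 30 mm below the bar's top; the stem rests on the wax, pressed in by 5 to 15 mm; the probe touches neither the bridge nor the tin (horizontal distance between probe_tip and guide_mouth below 0.0035 m and horizontal distance between wax_probe and guide_mouth below 0.006 m and z of probe_tip in the frame of guide_mouth below -0.03 m and angle between wax_probe's own z axis and vertical below 0.08 rad and value of joint probe_stem between 0.005 and 0.015 m and contact force between the fingers and wax_probe above 1 N and contact force between wax_probe and guide_stand below 0.3 N and contact force between wax_probe and wax_tin below 0.3 N and linear speed of wax_probe below 0.02 m/s); the arm keeps its last pose, push and grip.
It fails at once if the probe touches the bridge (over 0.5 N) (contact force between wax_probe and guide_stand above 0.5 N).
It fails at once if the spring is pressed to its end (value of joint probe_stem above 0.0192 m).
It fails at once if the jar powder is moved by more than 20 mm (distance of jar_powder from where it was at the start of the episode above 0.02 m).
It fails at once if the jar steel is moved by more than 20 mm (distance of jar_steel from where it was at the start of the episode above 0.02 m).
It fails at once if the brush cup is moved by more than 20 mm (distance of brush_cup from where it was at the start of the episode above 0.02 m).
It also fails if it takes over 48 s, if anything falls off the work surface, if the arm or the gripper's body presses on something with over 40 N, if the wrist force passes 120 N, or if a joint passes its speed limit or range.

## Robot

A 6-joint arm with a two-finger parallel gripper is mounted at the origin on a cart in front of the work surface, level with it; the furniture and walls round the work are solid. World frame = base frame: x ahead of the robot, y to its left, z up, the work surface at z = 0. Lengths are in m, angles in rad, forces in N, time in s.
With the tool pointing down it reaches from about 0.225 to 0.875 m from the base axis. Payload 3.4 kg.
Tool frame: the origin (TCP) lies between the finger pads; the fingertips stand 19 mm ahead of it and the grasp point (between the pads) is the TCP; z points along the fingers, y is the line along which they close (so a half turn about z gives the same grasp; the last joint's range is limited). The gripper opens to 85 mm and grips with 20 to 120 N. Pads are 22 mm wide; open, the fingers measure 114 mm over their backs; the gripper's body (76 mm by 85 mm) begins 54 mm behind the grasp point. The pads swing forward as they close: fully open they stand 13 mm farther back than shut.
Start: joints at [1.194, 0.276, 1.505, -0, 1.361, -0.121], TCP at [0.146, 0.556, 0.25] pointing down, gripper open.
Joint ranges: [-2.89, 2.89], [-0.75, 2.08], [0.22, 2.7], [-1.18, 4.32], [0.11, 2.71], [-2.7, 2.7]. Speed limits (rad/s): [2.57, 2.57, 3.14, 3.14, 3.14, 3.14].

## Interface

Orientations are given as a unit quaternion [w, x, y, z].
In Python, from rig import get_state, imaging, ticket gives the robot as it stands. The module is installed in compiled form; this text tells all that it offers.
- The arm moves only by the shell command python3 -m inch 'ROWS' [FORCE]. ROWS is JSON, a list of rows, each an object with "claw": the opening, from -1 (shut) to 1 (fully open); "travel": the shift along the world's x, y, z in units of 200 mm (1.0 is 200 mm), a list of three; "turn": the turn about the world's z in units of 180 degrees (1.0 is 180 degrees). A call has 1 to 5 rows; each row is the pose to reach, as a shift and turn from the pose commanded when the call began, turning the shorter way round; what a row does not reach only later rows make up. A row lasts 1/10 s, in which the tool goes at most 50 mm and 8.59 degrees, less where a joint would pass 70% of its speed; a pose out of reach is approached as far as the arm can. A call with a number of a shift or a turn outside -1 to 1 is refused whole. A call with a gripper value outside its range is refused whole. The fingers move at their own pace and stop on an object; FORCE is the grip in N (left out, the last holds). Time passes only in rows, so rows that repeat a pose let the fingers close. It gives the time, the measured TCP pose, the force, the opening and the grip force at its end, in the units of the state.
- get_state(): the state, without advancing time (a new reading comes with each control period).
- imaging.get_image(name): name is "scene" or "top"; returns the picture (384x512x3 uint8, red, green, blue); there is no depth.
- imaging.camera_params(name): a dict with "camera_matrix" (3x3 intrinsics, pixels), "cam_to_world" (4x4, takes a point from camera to world coordinates). Camera axes: x right, y down, z forward; pixel columns grow to the right and rows downward; lengths in m; the calibration is good to about 2 mm. A picture is of the moment at which its call begins. camera_params takes no time and is no camera call.
- ticket.sign_off(): hands the job in; it is judged then, once.
The state is a dict: "clock": time; "qpos": joint angles; "qd": joint speeds; "effort": joint torques, N m; "position": TCP position; "ee_rot": TCP orientation; "contact_force": force on the tool from outside, world axes, zero at the start; "moment": the same for the moment, N m; "width": finger opening in m; "gripper_force": force on a finger pad.
Only numpy, scipy, OpenCV 4.12 (cv2) and the standard library are available. Lean on these libraries where they do the work, as an engineer would, in place of code of your own. Each camera call takes 0.05 s, during which the arm holds its last target. There are 200 camera calls.

## Working session

There is one attempt and no reset: what is moved stays moved. The work goes in short steps, Python scripts to look and compute and a shell command to move; the robot and the scene stay as the last step left them, time stands still between calls to the robot, and variables do not carry over. Pictures are saved under pics/ and viewed, at most 10 in all, crops included, and the job is handed in when it is done.

```bash
mkdir -p pics; python3 - <<'E'
from rig import get_state, imaging
import cv2
for n in ("scene","top"):
    im=imaging.get_image(n); cv2.imwrite(f"pics/{n}0.png",im[:,:,::-1])
    p=imaging.camera_params(n); print(n,p["camera_matrix"],p["cam_to_world"])
print(get_state())
E
```

```text
scene [[473.78043792   0.         255.54350134]
 [  0.         473.78043792 191.04971267]
 [  0.           0.           1.        ]] [[ 0.68366832 -0.37302445  0.62725624 -0.07753736]
 [-0.72950158 -0.37359052  0.57293766 -0.58803956]
 [ 0.02061723 -0.84928375 -0.52753393  0.68377367]
 [ 0.          0.          0.          1.        ]]
top [[457.84268795   0.         252.82662728]
 [  0.         457.84268795 185.57990851]
 [  0.           0.           1.        ]] [[-0.02587095 -0.99754954  0.06500462  0.53703061]
 [-0.99938222  0.02735626  0.02206388  0.00727022]
 [-0.0237881  -0.06439365 -0.99764101  1.05759952]
 [ 0.          0.          0.          1.        ]]
{'clock': 0.1, 'qpos': array([ 1.19399241e+00,  2.76534050e-01,  1.50597185e+00,  4.67991959e-05,
        1.36074448e+00, -1.21052548e-01]), 'qd': array([-7.67174368e-04, -2.43047859e-03, -2.46766570e-03, -1.45686659e-03,
        2.76722549e-04, -5.56057335e-06]), 'effort': array([ 2.64113965e-03, -4.17703915e+01, -2.46405834e+01, -1.77024922e-04,
        6.00862622e-03,  1.78724278e-06]), 'position': array([0.14531681, 0.55588452, 0.24953872]), 'ee_rot': array([-2.26379667e-04,  1.27532273e-01,  9.91834075e-01, -7.97680087e-04]), 'contact_force': array([-0.90270525,  0.13234456, -0.31626935]), 'moment': array([-0.02784754, -0.02004255, -0.03247198]), 'gripper_force': 0.0, 'width': 0.08539914788911086}
```

View pics/scene0.png

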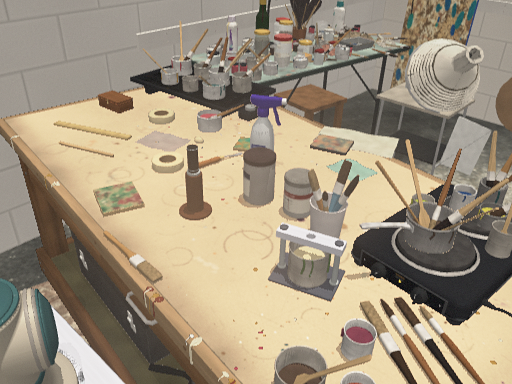

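View pics/top0.png

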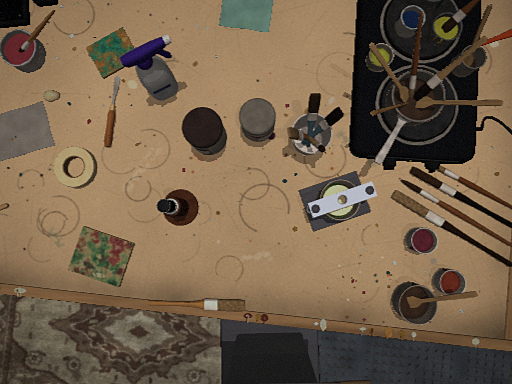

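The scene view shows the probe in its stand at about (193,180) and the bridge at (310,240). In the top view the handle is at about (172,207) and the hole near (342,200). I'll zoom in on both.

```bash
cat > h.py <<'E'
import numpy as np, cv2
from rig import imaging, get_state
def ray(n,u,v):
    p=imaging.camera_params(n);K=p["camera_matrix"];T=p["cam_to_world"]
    d=T[:3,:3]@np.linalg.solve(K,[u,v,1.]); return T[:3,3],d/np.linalg.norm(d)
def onz(n,u,v,z):
    o,d=ray(n,u,v); return o+d*(z-o[2])/d[2]
def tri(a,b):
    A=np.zeros((3,3));r=np.zeros(3)
    for n,u,v in (a,b):
        o,d=ray(n,u,v);P=np.eye(3)-np.outer(d,d);A+=P;r+=P@o
    return np.linalg.solve(A,r)
def proj(n,X):
    p=imaging.camera_params(n);T=p["cam_to_world"]
    c=p["camera_matrix"]@(T[:3,:3].T@(np.asarray(X,float)-T[:3,3]));return c[:2]/c[2]
def crop(im,u,v,w,h,s): return cv2.resize(im[v:v+h,u:u+w],None,fx=s,fy=s,interpolation=cv2.INTER_CUBIC)
E
python3 - <<'E'
from h import *
s=cv2.imread("pics/scene0.png");t=cv2.imread("pics/top0.png")
a=np.hstack([crop(t,295,165,90,70,4),crop(t,145,175,80,70,4)])
b=np.hstack([crop(s,265,220,90,70,4),crop(s,155,142,80,70,4)])
cv2.imwrite("pics/z0.png",np.vstack([a,b]))
for u,v in ((315,210.5),(371,189.5)): print(onz("top",u,v,.112))
print(onz("top",342,199.5,.108))
E
```

```text
[ 0.54380497 -0.09832573  0.112     ]
[ 0.58390514 -0.21460057  0.112     ]
[ 0.56505493 -0.1551387   0.108     ]
```

View pics/z0.png

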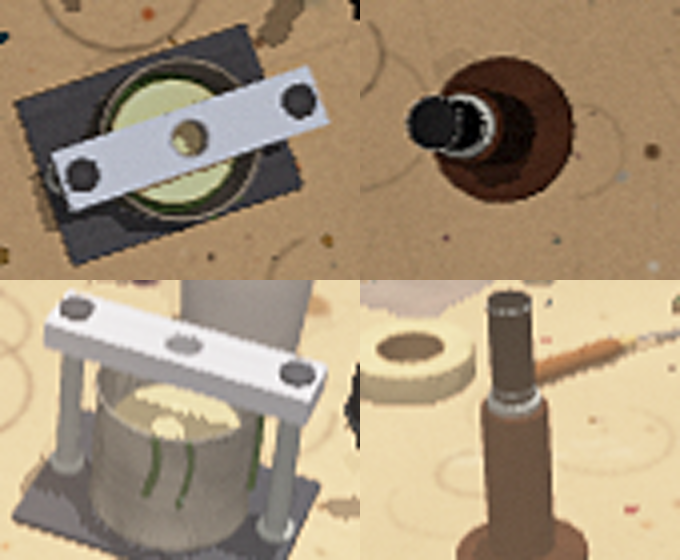

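```bash
python3 - <<'E'
from h import *
print("hole",tri(("top",341.9,199.1),("scene",310.6,235.9)),onz("top",341.9,199.1,.108),onz("scene",310.6,235.9,.108))
print("htop",tri(("top",162.6,205.4),("scene",191.9,146.9)),onz("top",162.6,205.4,.184),onz("scene",191.9,146.9,.184))
print("foot",onz("top",180.9,207.1,.01))
# refine: bar-through-hole mask & foot mask
t=cv2.imread("pics/top0.png").astype(int)
bar=((t.min(2)>125)&(t.max(2)-t.min(2)<60)).astype(np.uint8); bar[:165]=0;bar[235:]=0;bar[:,:295]=0;bar[:,385:]=0
c=max(cv2.findContours(bar,cv2.RETR_EXTERNAL,cv2.CHAIN_APPROX_NONE)[0],key=cv2.contourArea)
r=cv2.minAreaRect(c);print("bar",r,onz("top",*r[0],.108))
b=cv2.boxPoints(r);print([onz("top",*q,.108).round(4) for q in b])
for f in ([0,0,.184],):pass
E
```

```text
hole [ 0.56557426 -0.15509591  0.10422376] [ 0.56588615 -0.15496482  0.108     ] [ 0.56085517 -0.15749547  0.108     ]
htop [0.56068252 0.2016981  0.17883778] [0.56064753 0.20045569 0.184     ] [0.55407689 0.1937487  0.184     ]
foot [0.56033881 0.19678824 0.01      ]
bar ((341.9931945800781, 198.31507873535156), (30.079574584960938, 68.11795043945312), 69.44395446777344) [ 0.56750162 -0.15521862  0.108     ]
[array([ 0.5739, -0.0788,  0.108 ]), array([ 0.6199, -0.2121,  0.108 ]), array([ 0.5611, -0.2313,  0.108 ]), array([ 0.5153, -0.0986,  0.108 ])]
```

```bash
python3 -m inch '[{"claw":1,"travel":[0.76,-0.65,0],"turn":0},{"claw":1,"travel":[0.76,-0.65,0],"turn":0},{"claw":1,"travel":[0.76,-0.65,0],"turn":0},{"claw":1,"travel":[0.76,-0.65,0],"turn":0},{"claw":1,"travel":[0.76,-0.65,0],"turn":0}]' 40
python3 -m inch '[{"claw":1,"travel":[0.76,-0.65,0],"turn":0},{"claw":1,"travel":[0.76,-0.65,0],"turn":0},{"claw":1,"travel":[0.76,-0.65,0],"turn":0},{"claw":1,"travel":[0.76,-0.65,0],"turn":0},{"claw":1,"travel":[0.76,-0.65,0],"turn":0}]'
python3 -m inch '[{"claw":1,"travel":[0.55,-0.485,0],"turn":0},{"claw":1,"travel":[0.55,-0.485,0],"turn":0},{"claw":1,"travel":[0.55,-0.485,0],"turn":0},{"claw":1,"travel":[0.55,-0.485,0],"turn":0},{"claw":1,"travel":[0.55,-0.485,0],"turn":0}]'
python3 - <<'E'
from h import *
print(get_state()["position"],get_state()["contact_force"])
a=imaging.get_image("scene")[:,:,::-1];b=imaging.get_image("top")[:,:,::-1]
cv2.imwrite("pics/z1.png",np.hstack([crop(a,140,70,130,150,3),crop(b,120,150,130,150,3)]))
E
```

```text
clock: 0.6
position: [0.3017, 0.4225, 0.25]
ee_rot: [0.001, 0.131, 0.991, -0.001]
contact_force: [0.3, -0.0, 0.9]
width: 0.0853
gripper_force: 0.0
clock: 1.1
position: [0.4538, 0.2931, 0.2498]
ee_rot: [0.001, 0.13, 0.991, -0.001]
contact_force: [-0.2, -0.4, 0.4]
width: 0.0856
gripper_force: 0.0
clock: 1.6
position: [0.5592, 0.1997, 0.2495]
ee_rot: [-0.001, 0.128, 0.992, 0.0]
contact_force: [-0.2, -0.1, -0.0]
width: 0.0856
gripper_force: 0.0
[0.55924438 0.19965648 0.24947782] [-0.20642922 -0.13400275 -0.04861707]
```

View pics/z1.png

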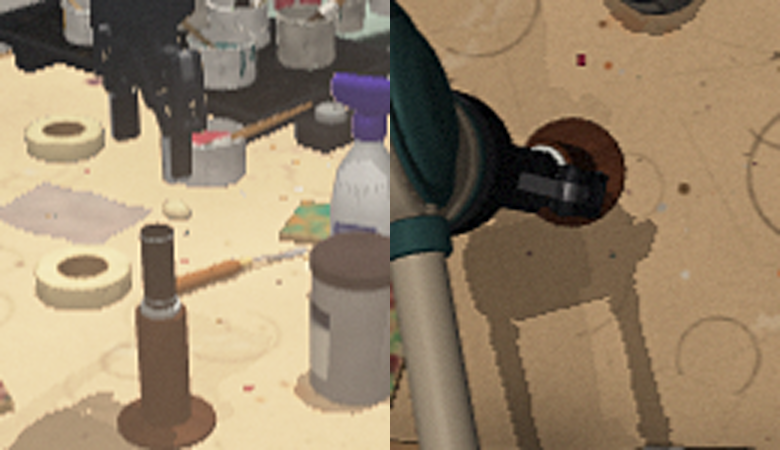

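The gripper stands over the handle in both views: the fingertip midpoint is at about scene (190,123) and the handle at (192,150). I'll descend and close.

```bash
python3 -m inch '[{"claw":1,"travel":[0.006,0,-0.15],"turn":0},{"claw":1,"travel":[0.006,0,-0.3],"turn":0},{"claw":1,"travel":[0.006,0,-0.4],"turn":0},{"claw":1,"travel":[0.006,0,-0.46],"turn":0},{"claw":1,"travel":[0.006,0,-0.46],"turn":0}]'
python3 -m inch '[{"claw":0,"travel":[0,0,0],"turn":0},{"claw":-0.3,"travel":[0,0,0],"turn":0},{"claw":-0.6,"travel":[0,0,0],"turn":0},{"claw":-1,"travel":[0,0,0],"turn":0},{"claw":-1,"travel":[0,0,0],"turn":0}]' 40
python3 -m inch '[{"claw":-1,"travel":[0,0,0],"turn":0},{"claw":-1,"travel":[0,0,0],"turn":0},{"claw":-1,"travel":[0,0,0],"turn":0},{"claw":-1,"travel":[0,0,0],"turn":0},{"claw":-1,"travel":[0,0,0],"turn":0}]' 60
```

```text
clock: 2.2
position: [0.5587, 0.2002, 0.1569]
ee_rot: [-0.002, 0.127, 0.992, -0.0]
contact_force: [-0.2, 0.1, 0.6]
width: 0.0854
gripper_force: 0.0
clock: 2.7
position: [0.5612, 0.1995, 0.1592]
ee_rot: [0.001, 0.128, 0.992, 0.0]
contact_force: [-0.5, 0.6, 2.4]
width: 0.0252
gripper_force: 39.1
clock: 3.2
position: [0.5612, 0.1995, 0.1593]
ee_rot: [0.001, 0.128, 0.992, 0.0]
contact_force: [-1.7, 0.2, 5.0]
width: 0.0247
gripper_force: 58.5
```

```bash
python3 -m inch '[{"claw":-1,"travel":[0,0,0.1],"turn":0},{"claw":-1,"travel":[0,0,0.25],"turn":0},{"claw":-1,"travel":[0,0,0.45],"turn":0},{"claw":-1,"travel":[0,0,0.65],"turn":0},{"claw":-1,"travel":[0,0,0.75],"turn":0}]'
python3 -m inch '[{"claw":-1,"travel":[0,0,0],"turn":0},{"claw":-1,"travel":[0,-0.25,0],"turn":0},{"claw":-1,"travel":[0,-0.5,0],"turn":0},{"claw":-1,"travel":[0,-0.75,0],"turn":0},{"claw":-1,"travel":[0,-0.9,0],"turn":0}]'
python3 -m inch '[{"claw":-1,"travel":[0,-0.1,0],"turn":0},{"claw":-1,"travel":[0,-0.2,0],"turn":0},{"claw":-1,"travel":[0,-0.2,0],"turn":0},{"claw":-1,"travel":[0,-0.2,0],"turn":0},{"claw":-1,"travel":[0,-0.2,0],"turn":0}]'
python3 - <<'E'
from h import *
p=get_state()["position"];print(p,get_state()["contact_force"],get_state()["ee_rot"])
for n in("scene","top"): cv2.imwrite(f"pics/{n}2.png",imaging.get_image(n)[:,:,::-1])
print(proj("scene",p-[0,0,.147]),proj("top",p-[0,0,.147]))
a=cv2.imread("pics/scene2.png");b=cv2.imread("pics/top2.png")
u,v=proj("scene",p-[0,0,.1]).astype(int);x,y=proj("top",p-[0,0,.147]).astype(int)
print(u-45,v-65,x-60,y-65)
cv2.imwrite("pics/z2.png",np.hstack([crop(a,u-45,v-65,90,130,4),crop(b,x-50,y-65,100,130,4)]))
E
```

```text
clock: 3.7
position: [0.5616, 0.1994, 0.3116]
ee_rot: [0.002, 0.128, 0.992, 0.001]
contact_force: [0.4, 0.0, -2.2]
width: 0.0248
gripper_force: 58.9
clock: 4.2
position: [0.5593, 0.0161, 0.3056]
ee_rot: [-0.002, 0.128, 0.992, -0.001]
contact_force: [0.4, 0.0, -1.0]
width: 0.0246
gripper_force: 59.3
clock: 4.7
position: [0.5602, -0.0198, 0.3072]
ee_rot: [-0.001, 0.127, 0.992, 0.0]
contact_force: [0.1, 0.0, -1.5]
width: 0.0249
gripper_force: 59.3
[ 0.56022446 -0.01982194  0.30716287] [ 0.10950495  0.02584557 -1.51418046] [-1.11019557e-03  1.27267648e-01  9.91867693e-01  4.39642977e-04]
[260.60683756 188.45464048] [277.25756442 202.90352103]
216 104 217 137
```

View pics/z2.png

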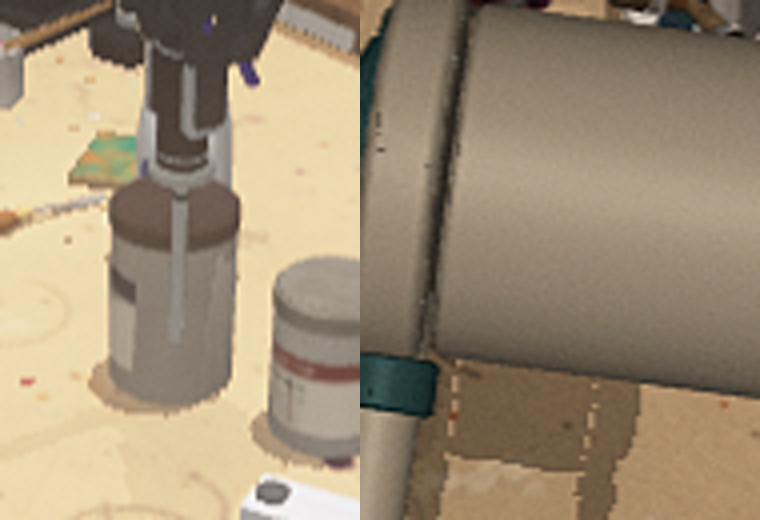

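The top view is blocked by the arm. The scene view shows the stem hanging straight, with the tip at about (259.4,188.6), close to the kinematic prediction of (260.6,188.5). Next I'll work out the scene camera's bias and the hole position.

```bash
python3 - <<'E'
from h import *
p=get_state()["position"]; 
a=cv2.imread("pics/scene2.png").astype(int)
t=onz("scene",259.4,188.6,p[2]-.1463);print("tip by scene",t,"tcp",p,"bias",t-p)
h=onz("scene",310.6,235.9,.108);print("hole scene",h,"corrected",h-(t-p))
g=cv2.imread("pics/scene2.png",0)
for y in (155,165,175,182): print(y,g[y,250:272])
E
sed -n 1p /dev/null; python3 - <<'E'
import sys; sys.path.insert(0,'.')
from h import *
s=cv2.imread("pics/scene0.png",0); print(s[226:246,300:322])
E
```

```text
tip by scene [ 0.55635638 -0.01987567  0.16150427] tcp [ 0.56050641 -0.0196844   0.30780427] bias [-0.00415003 -0.00019126 -0.1463    ]
hole scene [ 0.56085517 -0.15749547  0.108     ] corrected [ 0.5650052  -0.15730421  0.2543    ]
155 [ 97  99  99  98  96  97  94  96  96 137 140 140 136  93  97  94  97  96
  94  96  98  98]
165 [110 101  87  84  80  80  81  79  84 138 141 138 106  84  83  82  79  82
  90  94 101 109]
175 [131 131 130 128 130 131 129 132 128 136 141 136 125 127 128 126 126 124
 127 139 135 134]
182 [127 126 126 126 126 128 128 126 132 139 140 135 129 127 125 124 123 122
 130 131 127 126]
[[215 215 217 215 215 217 218 207 206 213 147 127 133 135 140 143 145 145
  144 146 147 145]
 [223 218 217 215 215 217 218 208 209 215 139 125 131 135 138 139 145 145
  145 144 147 148]
 [235 231 230 224 223 217 214 208 185 190 129 123 129 132 138 141 144 143
  143 148 147 148]
 [237 238 237 235 235 229 224 216 159 154 124 123 129 133 137 141 145 146
  146 147 147 148]
 [236 237 237 238 238 238 239 233 217 217 180 180 143 129 129 138 141 142
  145 148 147 146]
 [234 234 234 235 236 
[... 673 characters left out ...]
5 177 174 187 207 229 236 236
  235 235 234 234]
 [152 153 151 163 202 199 222 224 236 235 235 226 226 233 238 235 236 235
  235 235 235 235]
 [154 154 153 151 152 149 162 164 198 218 223 236 241 239 237 236 235 234
  234 234 235 235]
 [156 156 155 155 154 153 150 152 153 146 165 200 217 222 234 233 238 238
  236 236 235 234]
 [155 156 156 155 154 154 156 154 151 154 153 151 148 164 198 196 223 223
  234 239 237 237]
 [157 156 157 155 154 157 154 155 154 157 154 153 154 151 151 148 164 165
  197 217 222 234]
 [147 149 147 152 155 155 155 156 155 156 153 156 153 156 156 151 152 151
  149 148 163 201]
 [124 129 128 134 149 154 160 151 148 151 153 155 153 153 154 154 154 151
  152 153 152 153]]
```

```bash
python3 -m inch '[{"claw":-1,"travel":[0.005,-0.2,0],"turn":0},{"claw":-1,"travel":[0.01,-0.4,0],"turn":0},{"claw":-1,"travel":[0.02,-0.6,0],"turn":0},{"claw":-1,"travel":[0.02,-0.68,0],"turn":0},{"claw":-1,"travel":[0.02,-0.68,0],"turn":0}]'
python3 -m inch '[{"claw":-1,"travel":[0,0,-0.1],"turn":0},{"claw":-1,"travel":[0,0,-0.17],"turn":0},{"claw":-1,"travel":[0,0,-0.17],"turn":0},{"claw":-1,"travel":[0,0,-0.17],"turn":0},{"claw":-1,"travel":[0,0,-0.17],"turn":0}]'
python3 - <<'E'
from h import *
p=get_state()["position"];print(p,get_state()["contact_force"])
for n in("scene","top"): cv2.imwrite(f"pics/{n}3.png",imaging.get_image(n)[:,:,::-1])
print(get_state()["position"])
a=cv2.imread("pics/scene3.png");b=cv2.imread("pics/top3.png")
cv2.imwrite("pics/z3.png",np.hstack([crop(a,270,180,80,100,5),crop(b,292,150,100,125,4)]))
E
```

```text
clock: 5.3
position: [0.5648, -0.1581, 0.3079]
ee_rot: [-0.0, 0.129, 0.992, -0.0]
contact_force: [-0.2, 1.4, -1.2]
width: 0.0246
gripper_force: 59.6
clock: 5.8
position: [0.5653, -0.1559, 0.2755]
ee_rot: [0.001, 0.127, 0.992, 0.0]
contact_force: [-0.4, -0.2, -0.9]
width: 0.0242
gripper_force: 59.6
[ 0.56529611 -0.15586246  0.27545482] [-0.37160883 -0.23045725 -0.92067185]
[ 0.56522514 -0.15632093  0.27539749]
```

View pics/z3.png

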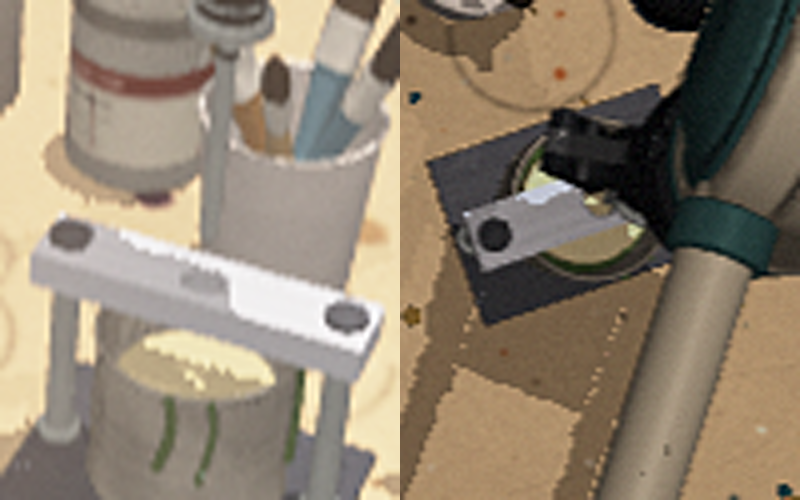

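The scene crop shows the stem just above the bar, with the tip near (312,229) and the hole at (311,236). I'll check the stem's tilt and offset numerically against a projected vertical.

```bash
python3 - <<'E'
from h import *
p=get_state()["position"];print(p)
for z in (.0463,.08,.1,.12,.1463): print(z,proj("scene",p-[0,0,z]).round(1))
print("hole",proj("scene",[.565,-.1565,.108]))
g=cv2.imread("pics/scene3.png",0)
for y in list(range(188,236,4)): print(y,g[y,304:324])
for y in range(222,240): print(y,g[y,300:324])
E
```

```text
[ 0.56522514 -0.15632093  0.27539749]
0.0463 [316.8 183.1]
0.08 [315.2 198.2]
0.1 [314.3 206.9]
0.12 [313.5 215.4]
0.1463 [312.3 226.2]
hole [311.46365507 234.79844599]
188 [123 129 131 131 135 129 131 135 126 122 137 139 140 133 132 138 144 168
 186 215]
192 [141 138 141 137 138 135 151 130 110 135 128 120 110 157 173 172 172 215
 232 134]
196 [ 84  82  83  83  81  79  84 139 158 134 139 138 132 187 199 194 195 202
 100  73]
200 [162 165 166 166 162 182 242 144 129 138 139 138 131 145 150 135 112 123
 146 122]
204 [169 168 166 165 164 161 163 210 132 136 141 133 154 119 110 112 118 124
 123 136]
208 [168 169 167 165 165 159 142 130 136 138 138 135 207 184 146 106 113 115
 123 114]
212 [157 152 153 139 132 129 134 131 141 144 139 137 151 152 154 155 158 153
 156 167]
216 [129 123 134 147 193 233 157 135 142 139 135 152 153 154 150 151 156 157
 159 158]
220 [167 206 217 215 217 223 151 137 140 137 134 148 151 153 152 155 156 157
 157 160]
224 [217 217 216 216 217 211 135 139 138 139 147 148 150 149 150 152 153 152
 157 156]
228 [224 217 216 217 194 199 134 129 134 141 144 147 149 151 
[... 1266 characters left out ...]
 187 188 184 186 173 172 223 224 236 231 244 246 242 237
 233 218 208 191 162 151]
234 [191 191 192 191 190 192 177 170 168 159 172 167 197 175 226 240 243 244
 240 241 239 233 218 210]
235 [190 189 189 190 191 190 159 152 154 161 161 157 158 155 174 215 240 241
 240 242 239 238 242 240]
236 [191 193 191 192 186 191 157 153 160 161 161 158 164 156 146 183 239 240
 238 239 240 238 242 239]
237 [182 187 191 192 191 191 177 171 163 164 163 160 161 156 150 184 244 240
 239 239 239 238 239 239]
238 [166 174 178 182 187 190 192 188 182 174 172 169 166 167 167 174 245 241
 240 240 240 239 238 238]
239 [160 161 163 163 174 175 180 180 191 189 190 184 185 188 187 184 244 241
 240 240 240 239 239 240]
```

The lateral position matches the hole to within about 0.5 mm. I'll nudge about 1 mm along the view depth, as the top-view numbers suggest, and lower the tip to just above the mouth for a direct look.

```bash
python3 -m inch '[{"claw":-1,"travel":[0.0035,0.0025,-0.04],"turn":0},{"claw":-1,"travel":[0.0035,0.0025,-0.08],"turn":0},{"claw":-1,"travel":[0.0035,0.0025,-0.08],"turn":0},{"claw":-1,"travel":[0.0035,0.0025,-0.08],"turn":0},{"claw":-1,"travel":[0.0035,0.0025,-0.08],"turn":0}]'
python3 - <<'E'
from h import *
p=get_state()["position"]
cv2.imwrite("pics/scene4.png",imaging.get_image("scene")[:,:,::-1])
print(p,get_state()["position"],proj("scene",p-[0,0,.1463]))
a=cv2.imread("pics/scene4.png");b=cv2.imread("pics/scene0.png")
f=lambda i: cv2.resize(i[205:250,290:335],None,fx=9,fy=9,interpolation=cv2.INTER_NEAREST)
cv2.imwrite("pics/z4.png",np.hstack([f(a),f(b)])[:, :800])
E
```

```text
clock: 6.4
position: [0.5655, -0.1563, 0.2583]
ee_rot: [0.0, 0.128, 0.992, 0.0]
contact_force: [0.4, 0.9, -0.6]
width: 0.0248
gripper_force: 59.6
[ 0.5655067  -0.15626856  0.25833772] [ 0.56555634 -0.15630373  0.2584718 ] [311.69203937 233.03257681]
```

View pics/z4.png

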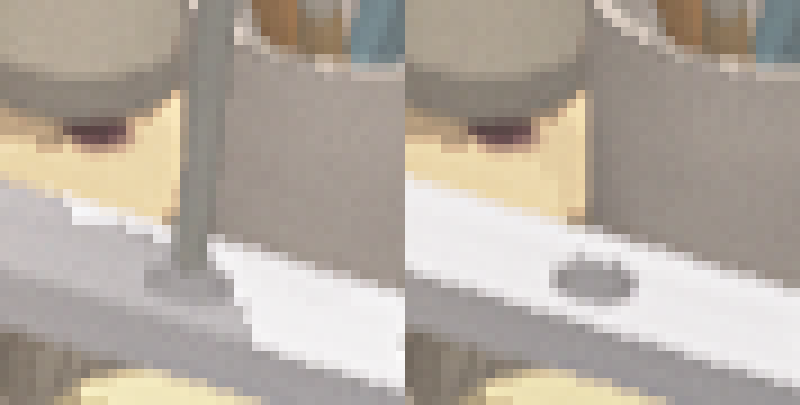

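The left crop (now) shows the stem tip right over the hole: the tip ends near (310.3,235) and the hole centre is (310.5,235.7). I'll read the pixel rows to get the depth.

```bash
python3 - <<'E'
from h import *
a=cv2.imread("pics/scene4.png").astype(int)
for y in range(228,242): print(y,[tuple(a[y,x]) .__str__().replace("np.int64","").replace("(","").replace(")","") for x in range(305,318)])
E
```

```text
228 ['177, 215, 234', '170, 215, 235', '171, 216, 237', '152, 192, 222', '141, 170, 195', '130, 136, 140', '134, 141, 143', '134, 143, 145', '124, 131, 136', '136, 142, 152', '139, 146, 157', '139, 147, 157', '140, 148, 159']
229 ['223, 230, 238', '217, 228, 238', '198, 222, 236', '136, 163, 187', '131, 144, 155', '130, 137, 138', '132, 140, 142', '132, 139, 143', '121, 128, 136', '136, 144, 153', '136, 145, 155', '139, 149, 157', '140, 149, 159']
230 ['224, 223, 225', '223, 220, 223', '236, 235, 238', '219, 223, 230', '154, 162, 168', '131, 138, 139', '131, 140, 145', '132, 137, 141', '122, 129, 137', '132, 139, 149', '136, 145, 155', '138, 145, 156', '140, 149, 157']
231 ['178, 177, 184', '168, 169, 175', '226, 226, 228', '230, 228, 232', '153, 158, 162', '131, 137, 141', '134, 141, 144', '126, 134, 136', '177, 179, 187', '185, 189, 196', '146, 154, 163', '148, 154, 165', '135, 144, 154']
232 ['188, 186, 192', '178, 179, 185', '180, 181, 186', '178, 178, 184', '147, 151, 154', '133, 140, 144', '131, 140, 141', '125, 132, 135', '221, 219, 225', '236, 235, 238', '215, 216, 220', '217
[... 1363 characters left out ...]
234', '228, 227, 230']
239 ['173, 173, 180', '178, 178, 183', '183, 182, 187', '187, 187, 193', '189, 189, 194', '188, 189, 193', '184, 181, 187', '185, 185, 190', '183, 182, 188', '186, 186, 191', '187, 187, 193', '183, 184, 188', '220, 220, 224']
240 ['162, 163, 168', '160, 160, 165', '166, 166, 171', '173, 174, 178', '175, 176, 181', '183, 182, 186', '186, 186, 191', '192, 191, 196', '190, 189, 193', '191, 190, 194', '189, 188, 193', '187, 187, 191', '227, 227, 230']
241 ['162, 163, 169', '159, 160, 165', '159, 158, 165', '160, 162, 165', '159, 158, 164', '167, 166, 170', '173, 174, 178', '174, 173, 177', '179, 180, 185', '187, 186, 191', '187, 186, 191', '189, 189, 192', '185, 184, 189']
```

```bash
python3 -m inch '[{"claw":-1,"travel":[0.002,0.005,0],"turn":0},{"claw":-1,"travel":[0.002,0.005,0],"turn":0},{"claw":-1,"travel":[0.002,0.005,-0.02],"turn":0},{"claw":-1,"travel":[0.002,0.005,-0.04],"turn":0},{"claw":-1,"travel":[0.002,0.005,-0.05],"turn":0}]'
python3 - <<'E'
from h import *
p=get_state()["position"]
cv2.imwrite("pics/scene5.png",imaging.get_image("scene")[:,:,::-1])
print(p,get_state()["contact_force"])
a=cv2.imread("pics/scene5.png")
for y in range(230,242): print(y,[tuple(a[y,x].tolist()) for x in range(305,318)])
E
```

```text
clock: 6.95
position: [0.5655, -0.1551, 0.2476]
ee_rot: [-0.001, 0.128, 0.992, 0.0]
contact_force: [-0.2, -0.6, -1.3]
width: 0.0248
gripper_force: 59.6
[ 0.56548572 -0.1550629   0.24760375] [ 0.09854125 -0.47798965 -1.57588055]
230 [(224, 223, 226), (227, 224, 226), (209, 212, 219), (154, 163, 173), (128, 134, 138), (131, 138, 143), (132, 139, 142), (128, 134, 137), (126, 135, 144), (130, 137, 148), (135, 144, 155), (140, 148, 158), (140, 148, 158)]
231 [(173, 173, 178), (174, 175, 181), (178, 177, 183), (158, 159, 166), (129, 135, 138), (133, 142, 144), (132, 139, 144), (134, 140, 145), (205, 205, 215), (184, 187, 194), (147, 152, 163), (147, 154, 164), (137, 145, 156)]
232 [(174, 173, 180), (173, 174, 179), (176, 176, 182), (152, 154, 158), (132, 138, 140), (133, 142, 143), (131, 138, 143), (150, 154, 158), (246, 244, 247), (235, 235, 237), (215, 216, 220), (216, 217, 221), (187, 191, 200)]
233 [(180, 181, 185), (176, 176, 182), (179, 178, 183), (142, 145, 148), (131, 138, 141), (134, 141, 146), (129, 138, 140), (147, 150, 155), (226, 226, 228), (243, 242, 243), (240, 239, 241), (2
[... 1139 characters left out ...]
189), (183, 183, 187)]
239 [(172, 172, 176), (179, 179, 184), (183, 183, 189), (191, 190, 195), (180, 182, 186), (183, 182, 187), (178, 177, 182), (184, 184, 187), (186, 185, 191), (189, 190, 194), (185, 185, 190), (187, 187, 191), (222, 222, 225)]
240 [(162, 163, 166), (162, 161, 167), (163, 164, 169), (173, 173, 177), (176, 175, 181), (181, 181, 186), (186, 185, 190), (192, 191, 197), (190, 190, 194), (191, 189, 193), (187, 188, 192), (185, 186, 190), (228, 228, 231)]
241 [(161, 161, 166), (157, 157, 163), (163, 161, 167), (162, 163, 166), (158, 157, 163), (165, 166, 171), (172, 171, 176), (176, 176, 181), (179, 180, 182), (188, 188, 192), (188, 187, 191), (187, 187, 192), (183, 183, 188)]
```

The stem is inside the mouth, about 0.7 px left of centre. I'll correct that by about 0.9 mm and go on down.

```bash
python3 -m inch '[{"claw":-1,"travel":[0.003,-0.0035,0],"turn":0},{"claw":-1,"travel":[0.003,-0.0035,-0.02],"turn":0},{"claw":-1,"travel":[0.003,-0.0035,-0.05],"turn":0},{"claw":-1,"travel":[0.003,-0.0035,-0.08],"turn":0},{"claw":-1,"travel":[0.003,-0.0035,-0.08],"turn":0}]'
python3 -m inch '[{"claw":-1,"travel":[0,0,-0.03],"turn":0},{"claw":-1,"travel":[0,0,-0.06],"turn":0},{"claw":-1,"travel":[0,0,-0.06],"turn":0},{"claw":-1,"travel":[0,0,-0.06],"turn":0},{"claw":-1,"travel":[0,0,-0.06],"turn":0}]'
python3 - <<'E'
from h import *
p=get_state()["position"]
cv2.imwrite("pics/scene6.png",imaging.get_image("scene")[:,:,::-1])
print(p,get_state()["contact_force"],get_state()["moment"],proj("scene",p-[0,0,.1468]))
a=cv2.imread("pics/scene6.png")
cv2.imwrite("pics/z6.png",crop(a,275,160,75,110,5))
for y in range(232,240): print(y,[tuple(a[y,x].tolist()) for x in range(305,318)])
E
```

```text
clock: 7.5
position: [0.5657, -0.1556, 0.2309]
ee_rot: [-0.001, 0.128, 0.992, 0.0]
contact_force: [-0.8, -0.7, -1.3]
width: 0.0249
gripper_force: 59.6
clock: 8.0
position: [0.5666, -0.1559, 0.2205]
ee_rot: [0.0, 0.128, 0.992, -0.0]
contact_force: [0.2, 0.0, -1.0]
width: 0.0246
gripper_force: 59.6
[ 0.56656942 -0.15593874  0.22052452] [-1.59299695 -0.37185342 -1.82298998] [-0.03443108 -0.01806703  0.04962512] [310.32889042 247.70841891]
232 [(171, 171, 177), (171, 173, 179), (174, 176, 181), (179, 179, 185), (138, 142, 146), (129, 138, 140), (135, 143, 146), (126, 134, 138), (178, 180, 184), (209, 208, 214), (217, 218, 223), (217, 218, 222), (185, 187, 197)]
233 [(178, 180, 184), (167, 169, 174), (175, 176, 180), (172, 171, 176), (128, 133, 138), (131, 138, 141), (133, 138, 144), (128, 135, 139), (163, 164, 167), (177, 176, 181), (226, 225, 228), (243, 242, 244), (234, 233, 237)]
234 [(190, 188, 194), (163, 165, 170), (162, 161, 167), (163, 163, 168), (129, 135, 138), (132, 138, 143), (135, 142, 146), (127, 134, 137), (152, 154, 157), (174, 174, 179), (172, 171, 176), (224, 224, 227),
[... 447 characters left out ...]
180), (172, 173, 178)]
237 [(190, 190, 194), (175, 177, 182), (169, 166, 172), (154, 155, 160), (125, 132, 135), (128, 136, 139), (130, 137, 141), (128, 133, 136), (152, 153, 157), (148, 148, 153), (164, 164, 169), (189, 187, 193), (187, 187, 191)]
238 [(188, 186, 192), (190, 191, 195), (190, 189, 194), (172, 174, 178), (150, 155, 158), (154, 157, 162), (146, 153, 155), (138, 142, 147), (166, 166, 170), (165, 166, 171), (178, 177, 182), (189, 189, 193), (190, 190, 194)]
239 [(173, 173, 178), (180, 180, 185), (180, 178, 184), (189, 188, 193), (183, 183, 188), (183, 184, 188), (175, 176, 181), (174, 176, 179), (184, 183, 188), (185, 185, 190), (187, 187, 192), (188, 188, 193), (186, 185, 193)]
```

View pics/z6.png

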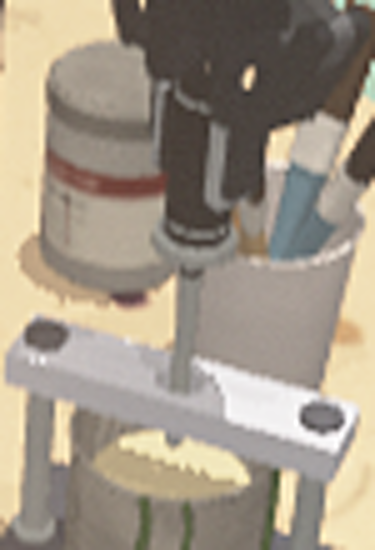

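Lateral centring is now exact: stem centre 310.5, hole centre 310.5. The tip shows just below the bar at about (309.6,248). I'll check the depth from the tip row under the bar.

```bash
python3 - <<'E'
from h import *
a=cv2.imread("pics/scene6.png")
for y in range(242,253): print(y,[tuple(a[y,x].tolist()) for x in range(305,315)])
for tz in (.0730,.0740): 
    H=onz("scene",310.5,235.7,.108)
    for d in (-.003,0,.003):
        c=H+[.74*d,.67*d,0];c[2]=tz+.004;q=proj("scene",c);print(tz,d,q,"bottom",q[1]+.004*473.8/.86)
print(get_state()["position"])
E
```

```text
242 [(160, 160, 166), (162, 163, 168), (161, 162, 167), (160, 161, 167), (160, 160, 165), (162, 162, 168), (161, 161, 165), (156, 155, 160), (164, 165, 169), (172, 173, 176)]
243 [(163, 163, 169), (162, 161, 166), (160, 160, 166), (161, 161, 165), (160, 161, 166), (159, 159, 164), (160, 160, 165), (160, 160, 165), (160, 159, 165), (160, 159, 165)]
244 [(162, 161, 167), (162, 159, 165), (162, 161, 167), (162, 162, 167), (166, 163, 168), (162, 161, 164), (160, 160, 165), (163, 163, 167), (162, 161, 166), (162, 162, 166)]
245 [(151, 157, 166), (163, 166, 174), (162, 160, 165), (162, 160, 165), (162, 162, 167), (162, 161, 166), (162, 161, 167), (162, 161, 165), (163, 163, 168), (162, 162, 167)]
246 [(164, 205, 222), (177, 214, 226), (177, 209, 224), (150, 150, 155), (159, 158, 163), (157, 156, 161), (162, 159, 164), (161, 160, 164), (160, 158, 163), (161, 161, 165)]
247 [(191, 233, 243), (191, 235, 244), (193, 238, 249), (129, 136, 138), (142, 144, 148), (143, 143, 148), (155, 160, 167), (173, 194, 208), (166, 170, 178), (161, 159, 165)]
248 [(189, 231, 240), (188, 231, 241), (190, 235, 
[... 549 characters left out ...]
191, 233, 243), (191, 232, 242), (189, 231, 241), (189, 231, 241), (188, 230, 240), (190, 230, 240)]
252 [(134, 171, 190), (134, 169, 187), (128, 161, 180), (169, 216, 229), (167, 215, 229), (167, 214, 228), (197, 238, 246), (173, 218, 232), (190, 232, 242), (190, 231, 242)]
0.073 -0.003 [309.3747589  248.75936172] bottom 250.9630826526326
0.073 0 [309.25842957 247.83461459] bottom 250.03833552319819
0.073 0.003 [309.14271026 246.91471679] bottom 249.1184377184077
0.074 -0.003 [309.41432176 248.37381759] bottom 250.57753852484282
0.074 0 [309.29782492 247.4495802 ] bottom 249.65330113032712
0.074 0.003 [309.18193931 246.53019209] bottom 248.7339130238864
[ 0.56659487 -0.15593769  0.22060917]
```

Depth estimates average to the current position, so I'm centred to about 1 mm. Now I'll feel for the wax in steps.

```bash
R() { python3 - <<'E'
from h import *
import numpy as np
f=[];z=[]
for i in range(4):
    imaging.get_image("scene"); s=get_state(); f.append(s["contact_force"]);z.append(s["position"])
print("MEAN",np.mean(z,0).round(4),np.mean(f,0).round(2),np.std(f,0).round(2))
E
}
R
python3 -m inch '[{"claw":-1,"travel":[0,0,-0.025],"turn":0},{"claw":-1,"travel":[0,0,-0.05],"turn":0},{"claw":-1,"travel":[0,0,-0.05],"turn":0},{"claw":-1,"travel":[0,0,-0.05],"turn":0}]' | head -2; R
python3 -m inch '[{"claw":-1,"travel":[0,0,-0.02],"turn":0},{"claw":-1,"travel":[0,0,-0.02],"turn":0},{"claw":-1,"travel":[0,0,-0.02],"turn":0}]' | head -2; R
```

```text
MEAN [ 0.5665 -0.1559  0.2206] [ 0.02 -0.23 -1.3 ] [0.3  0.67 0.41]
clock: 8.65
position: [0.5662, -0.1558, 0.2099]
MEAN [ 0.5665 -0.1559  0.2104] [ 0.08 -0.56 -1.26] [0.69 0.43 0.32]
clock: 9.15
position: [0.5663, -0.1558, 0.2061]
MEAN [ 0.5664 -0.1559  0.2063] [-0.18 -0.04 -1.17] [0.3  0.34 0.43]
```

```bash
cat > R.py <<'E'
from h import *
f=[];z=[]
for i in range(4):
    imaging.get_image("scene"); s=get_state(); f.append(s["contact_force"]);z.append(s["position"])
print("MEAN",np.mean(z,0).round(4),np.mean(f,0).round(2),np.std(f,0).round(2))
E
python3 -m inch '[{"claw":-1,"travel":[0,0,-0.02],"turn":0},{"claw":-1,"travel":[0,0,-0.02],"turn":0},{"claw":-1,"travel":[0,0,-0.02],"turn":0}]' | head -1; python3 R.py
python3 -m inch '[{"claw":-1,"travel":[0,0,-0.02],"turn":0},{"claw":-1,"travel":[0,0,-0.02],"turn":0},{"claw":-1,"travel":[0,0,-0.02],"turn":0}]' | head -1; python3 R.py
```

```text
clock: 9.65
MEAN [ 0.5665 -0.1559  0.2024] [ 0.63  0.   -1.15] [0.53 0.47 0.09]
clock: 10.15
MEAN [ 0.5665 -0.1559  0.1986] [0.47 0.17 1.49] [0.15 0.45 0.45]
```

```bash
python3 -m inch '[{"claw":-1,"travel":[0,0,-0.02],"turn":0},{"claw":-1,"travel":[0,0,-0.02],"turn":0},{"claw":-1,"travel":[0,0,-0.02],"turn":0}]' | head -1; python3 R.py
python3 - <<'E'
from h import *
a=imaging.get_image("scene")[:,:,::-1];cv2.imwrite("pics/scene7.png",a)
cv2.imwrite("pics/z7.png",np.hstack([crop(a,275,165,75,100,5),cv2.resize(a[195:245,295:330],None,fx=10,fy=10,interpolation=cv2.INTER_NEAREST)]))
E
```

```text
clock: 10.65
MEAN [ 0.5665 -0.1559  0.1945] [ 0.29 -0.32  2.51] [0.26 0.33 0.3 ]
```

View pics/z7.png

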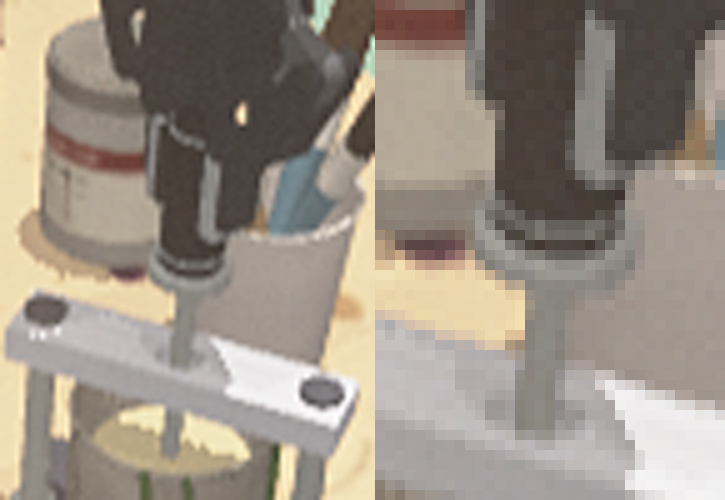

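The stem rests on the wax, with its column still centred in the hole (310.5). Force and travel both put the press at about 7.6 mm, so I'll add 2.2 mm more and verify.

```bash
python3 -m inch '[{"claw":-1,"travel":[0,0,-0.011],"turn":0},{"claw":-1,"travel":[0,0,-0.011],"turn":0},{"claw":-1,"travel":[0,0,-0.011],"turn":0},{"claw":-1,"travel":[0,0,-0.011],"turn":0}]'; python3 R.py
python3 - <<'E'
from h import *
a=imaging.get_image("scene")[:,:,::-1]
for y in (215,225,232,236): print(y,[tuple(a[y,x].tolist()) for x in range(306,318)])
print(get_state()["moment"],get_state()["gripper_force"])
E
```

```text
clock: 11.3
position: [0.5665, -0.1559, 0.1922]
ee_rot: [0.0, 0.128, 0.992, 0.0]
contact_force: [-1.0, 0.8, 3.5]
width: 0.0249
gripper_force: 59.6
MEAN [ 0.5665 -0.1559  0.1922] [ 0.42 -0.27  2.86] [0.21 0.38 0.69]
215 [(122, 127, 132), (80, 87, 92), (58, 65, 75), (56, 65, 74), (60, 69, 78), (59, 65, 75), (62, 66, 75), (58, 64, 74), (57, 61, 72), (55, 60, 70), (58, 65, 73), (51, 58, 66)]
225 [(172, 217, 236), (175, 219, 238), (163, 206, 229), (169, 212, 236), (123, 130, 135), (132, 137, 140), (131, 137, 142), (130, 136, 139), (130, 136, 141), (133, 140, 147), (134, 141, 147), (136, 144, 151)]
232 [(171, 173, 177), (174, 176, 180), (177, 178, 181), (137, 142, 146), (127, 132, 136), (131, 137, 142), (127, 135, 137), (138, 141, 146), (173, 172, 177), (168, 172, 178), (170, 173, 180), (186, 189, 198)]
236 [(153, 153, 158), (150, 150, 156), (160, 159, 166), (122, 127, 131), (128, 136, 138), (131, 138, 141), (125, 131, 134), (154, 154, 158), (148, 148, 154), (147, 147, 152), (169, 168, 174), (170, 170, 173)]
[-0.04226054 -0.13439629 -0.01894774] 59.59497034549713
```

```bash
python3 -c "
from rig import ticket; print(ticket.sign_off())"
```

```text
the job is handed in; nothing more can be done
None
```

I handed the job in with the probe held upright and still and its stem resting on the wax. It is pressed in about 9–10 mm and centred in the hole to about 1 mm, with no sign of touching the bridge, jars or brush cup. The wax top is about 55 mm above the bench, and sign-off returned no verdict.

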